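Snap the lens retainer home and set the photometer's range

TASK

Make the photometer ready for use: with the blue-handled pusher (not with the gripper itself) press the orange lens retainer straight down until it snaps fully home in its recess, and stand the pusher back upright on the bench. Then turn the black dial three clicks clockwise from its stop, leave it in that click and let go; leave the blue-capped jar, the white spare plug and the screwdriver where they are.

Things in the scene. Friction and masses are not known exactly. Their poses are not given: they have to be found in the camera images.
- photometer: Fixed white instrument case on the bench, 170 mm (x) by 270 mm (y) by 50 mm high; origin at the centre of its underside, z up. On its top, at y = -70 mm, stands a square grey head 76 mm wide whose rim is 68 mm above the bench, with the round recess; at y = +70 mm is the dial. Its place and yaw vary.
- recess_rim (a point): Centre of the mouth of the round recess (43 mm across, 14 mm deep) in the photometer's grey head, at rim height, 68 mm above the bench; axes are the photometer's. Four sprung steel noses stick 4 mm out of its wall.
- retainer_top (a point): Centre of the top face of the orange lens retainer, a loose 30 g round plug 16 mm high, 33 mm across its top, 40 mm across its foot, with a glass window. Starts level and centred in the recess mouth, resting on the noses, its top about 11 mm above the rim. Pressed straight down with about 12 N it snaps past them after about 4 mm and stops about 9 mm lower, its top 2 mm above the rim. z: its axis.
- pusher_grip (a point): Middle of the blue round grip of the pusher, 80 mm above its underside. The pusher is a loose upright tool 110 mm high, about 220 g, standing on a black rubber foot 32 mm across; above a thin stem an aluminium collar 40 mm across, its top 56 mm above the underside, then the blue grip, 24 mm across, to the top. z is its axis, up. It stands left or right of the photometer.
- pusher_foot (a point): Centre of the underside of the pusher's rubber foot, 80 mm below pusher_grip.
- dial (a joint): Turn of the black dial in rad: 0 at its stop (where it starts), growing clockwise seen from above; one click is 0.4 rad, so the third click is 1.2; five clicks in all. It holds each click by itself and takes roughly 0.06 N m to turn.
- dial_grip (a point): On the dial's vertical axis at the height to grip it, 80 mm above the bench. The black dial has an upright bar 14 mm thick, 42 mm long, along this point's x axis, its top 90 mm and its foot 60 mm above the bench; a white line marks the pointer end, towards -x of this point. The point turns with the dial. A red dot on the panel marks the stop, white dots the clicks.
- reagent: Small jar with a blue cap, 52 mm across and 110 mm high; a bystander. Origin at the centre of its underside. It stands on the side of the photometer that the pusher does not.
- spare: White spare plug of the same shape as the retainer (40 mm across, 16 mm high) lying on the bench to the right; a bystander. Origin at the centre of its underside.
- screwdriver: Screwdriver lying on the bench to the left; a bystander.

How it is judged (in metres and radians):
On the way, in this order (a step that is already met when the one before it is completed fails the run):
1. the retainer is snapped home (its top within 1.5 mm of its seated height, level) with the pusher's foot on it (z of retainer_top in the frame of recess_rim below 0.0035 m and horizontal distance between retainer_top and recess_rim below 0.003 m and angle between retainer_top's own z axis and vertical below 0.06 rad and distance between pusher_foot and retainer_top below 0.015 m), for 0.05 s.
2. the dial is at its third click (value of joint dial between 1.05 and 1.35 rad), for 0.3 s.
At the end, for the whole second after the job is handed in: The retainer is home in the recess (top less than 3.5 mm above the rim, within 3 mm of centre, level within 0.06 rad), the dial rests at its third click (1.05 to 1.35 rad), and the pusher stands upright on the bench (foot within 5 mm of the bench top, tilt under 0.1 rad) (all of step 2 and z of retainer_top in the frame of recess_rim below 0.0035 m and horizontal distance between retainer_top and recess_rim below 0.003 m and angle between retainer_top's own z axis and vertical below 0.06 rad and angle between pusher_grip's own z axis and vertical below 0.1 rad and height (world z) of pusher_foot between -0.005 and 0.005 m); the robot touches nothing.
It fails at once if the fingers press the retainer (contact force between the fingers and retainer above 2 N).
It fails at once if the jar, the spare plug or the screwdriver is moved by more than 30 mm (distance of any of reagent, spare, screwdriver from where it was at the start of the episode above 0.03 m).
It also fails if it takes over 53 s, if anything falls off the work surface, if the arm or the gripper's body presses on something with over 40 N, if the wrist force passes 120 N, or if a joint passes its speed limit or range.

ROBOT

A 6-joint arm with a two-finger parallel gripper is mounted at the origin on the work surface. World frame = base frame: x ahead of the robot, y to its left, z up, the work surface at z = 0. Lengths are in m, angles in degrees, forces in N, time in s.
With the tool pointing down it reaches from about 0.4 to 0.825 m from the base axis. Payload 7 kg.
Tool frame: the origin (TCP) lies on the centre line of the jaws, within the pads' length; the fingertips stand 17 mm ahead of it and the grasp point (between the pads) lies 2 mm behind it; z points along the fingers, y is the direction in which the jaws open and shut (so a half turn about z gives the same grasp; the last joint's range is limited). The gripper opens to 88 mm and grips with 3 to 60 N. Pads are 19 mm wide; open, the fingers measure 130 mm over their backs; the gripper's body (78 mm by 193 mm) begins 47 mm behind the grasp point.
Start: joints at [90.877, 20.546, 0.682, 0, -70.136, -16.507], TCP at [0.182, 0.65, 0.244] pointing down, gripper open.
Joint ranges: [-176.03, 176.03], [-82.01, 121.73], [-58.28, 71.71], [-173.87, 95.51], [-174.79, -0.11], [-173.66, 173.66]. Speed limits (degrees/s): [136.94, 136.94, 172.46, 180, 180, 180].

INTERFACE

Orientations are given as [roll, pitch, yaw] about the fixed x, y, z axes, in that order (R = Rz(yaw) Ry(pitch) Rx(roll)).
In Python, from plant import telemetry, vision, close_job, recognise, silhouettes, place_of gives the robot as it stands.
- The arm moves only by the shell command python3 -m handwheel 'ROWS'. ROWS is JSON, a list that holds one entry, the list of rows, each a list of 5 numbers: the shift along the tool's x, y, z in m, then the turn about the tool's z in rad, then the closure, from 0 (fully open) to 1 (shut). In form: [[[tx, ty, tz, yaw, gripper], ...]]. A call has 1 to 20 rows; each row shifts and turns the commanded pose from where the row before left it, along the tool's axes as they then stand; what a row does not reach is not made up. A row lasts 1/12 s, in which the tool goes at most 41.7 mm and 7.16 degrees, less where a joint would pass 70% of its speed; a pose out of reach is approached as far as the arm can. A call with a gripper value outside its range is refused whole. The fingers move at their own pace and stop on an object; the grip force is fixed at half the most. Time passes only in rows, so rows that do not move let the fingers close. It gives the time, the measured TCP pose, the force and the opening at its end, in the units of the state.
- telemetry.get_obs(): the state, without advancing time (a new reading comes with each control period).
- vision.snapshot(name): name is "side" or "top" or "wrist"; returns a dict with "color" (480x640x3 uint8, red, green, blue), "mtx" (3x3 intrinsics, pixels), "cam_to_world" (4x4, takes a point from camera to world coordinates); the wrist camera has in their place "tool_from_camera" (4x4, takes a point from camera to tool coordinates, whose origin is the TCP and whose axes are the flange's). Camera axes: x right, y down, z forward; pixel columns grow to the right and rows downward; lengths in m; the calibration is good to about 2 mm. A picture is of the moment at which its call begins: read the wrist's pose just before it. There is no depth.
- close_job(): hands the job in, once; it reports no verdict.
Trained networks look in a picture, given as the dict that the camera call returned (one of the last four; its "shot" number tells which), for a name from the list of things; names that differ only in an ending like _2 or _b are one class to them, and where a whole thing is asked for, a point or a joint stands for the part that bears it (a point fixed in the world has none). Each returns a list of dicts, best first, with "conf" (0 to 1); they miss things now and then, are a little off and sometimes report something else, mostly with a low value. They report only what shows in the picture. A call takes as long as a camera call.
- recognise(name, picture): "xy" ([column, row] in pixels, amid what is visible of it).
- silhouettes(name, picture): "region" (480x640 bool, what is visible of it) and "xy" ([column, row] in pixels, amid what is visible of it).
- place_of(name, picture): "xy" ([column, row] in pixels: a listed point, or the origin of a listed thing).
The state is a dict: "clock": time; "joint_pos": joint angles; "qvel": joint speeds; "tau": joint torques, N m; "tool_pos": TCP position; "orientation": TCP orientation; "force": force on the tool from outside, world axes, zero at the start; "moment": the same for the moment, N m; "opening": finger opening in m.
Only numpy, scipy, OpenCV 4.12 (cv2) and the standard library are available. Lean on these libraries where they do the work, as an engineer would, in place of code of your own. Each camera call takes 0.05 s, during which the arm holds its last target.

## Working session

There is one attempt and no reset: what is moved stays moved. The work goes in short steps, Python scripts to look and compute and a shell command to move; the robot and the scene stay as the last step left them, time stands still between calls to the robot, and variables do not carry over. Pictures are saved under pics/ and viewed, and the job is handed in when it is done.

```bash
ls; mkdir -p pics; cat > h.py <<'E'
import numpy as np,cv2
from plant import telemetry, vision, close_job, recognise, silhouettes, place_of
def save(p,n): cv2.imwrite('pics/'+n+'.png',cv2.cvtColor(p['color'],cv2.COLOR_RGB2BGR))
from scipy.spatial.transform import Rotation as R
def T():
    o=telemetry.get_obs(); M=np.eye(4); M[:3,3]=o['tool_pos']; M[:3,:3]=R.from_euler('xyz',o['orientation'],degrees=True).as_matrix(); return M
def c2w(p,M=None): return np.array(p['cam_to_world']) if 'cam_to_world' in p else M@np.array(p['tool_from_camera'])
def ray(p,xy,M=None):
    C=c2w(p,M); d=C[:3,:3]@np.linalg.solve(np.array(p['mtx']),[xy[0],xy[1],1]); return C[:3,3],d/np.linalg.norm(d)
def atz(p,xy,z,M=None):
    o,d=ray(p,xy,M); return o+d*(z-o[2])/d[2]
def proj(p,X,M=None):
    C=np.linalg.inv(c2w(p,M)); c=C[:3,:3]@np.array(X)+C[:3,3]; u=np.array(p['mtx'])@c; return u[:2]/u[2]
def tri(rs):
    A=np.zeros((3,3));b=np.zeros(3)
    for o,d in rs:
        P=np.eye(3)-np.outer(d,d);A+=P;b+=P@o
    X=np.linalg.solve(A,b); return X,[np.linalg.norm((np.eye(3)-np.outer(d,d))@(X-o)) for o,d in rs]
E
python3 - <<'E'
from h import *
o=telemetry.get_obs();print({k:np.round(v,3).tolist() for k,v in o.items()})
Z=dict(recess_rim=.068,retainer_top=.079,pusher_grip=.08,pusher_foot=0,dial_grip=.08,reagent=0,spare=0,photometer=0,screwdriver=.01)
P={n:vision.snapshot(n) for n in('side','top')}
for n in P: save(P[n],n+'0'); print(n,np.round(P[n]['cam_to_world'],3).tolist())
for k,z in Z.items():
    rs=[]
    for n in P:
        r=place_of(k,P[n])
        for q in r[:2]: print(k,n,round(q['conf'],2),np.round(q['xy'],1),atz(P[n],q['xy'],z).round(4))
        if r: rs.append(ray(P[n],r[0]['xy']))
    if len(rs)==2: print('   tri',*[np.round(a,4) for a in tri(rs)])
E
```

```text
pics
{'clock': 0.0, 'joint_pos': [90.877, 20.59, 0.633, -0.021, -70.137, -16.509], 'qvel': [0.066, 0.061, 0.087, 0.117, 0.019, 0.039], 'tau': [-0.0, -58.272, 29.305, 6.997, 0.007, -0.0], 'tool_pos': [0.182, 0.65, 0.243], 'orientation': [179.904, -0.008, -15.639], 'force': [-0.267, -0.314, -0.157], 'moment': [0.009, -0.022, 0.012], 'opening': 0.088}
side [[0.737, -0.36, 0.572, -0.079], [-0.676, -0.38, 0.632, -0.618], [-0.01, -0.852, -0.523, 0.599], [0.0, 0.0, 0.0, 1.0]]
top [[-0.012, -0.986, 0.168, 0.303], [-1.0, 0.014, 0.009, 0.012], [-0.011, -0.168, -0.986, 1.228], [0.0, 0.0, 0.0, 1.0]]
recess_rim side 0.76 [390.3 265.6] [ 0.5562 -0.1161  0.068 ]
recess_rim side 0.38 [354.  280.7] [ 0.4732 -0.1038  0.068 ]
recess_rim top 0.76 [397.6 209.1] [ 0.5555 -0.1211  0.068 ]
recess_rim top 0.21 [358.7 220.9] [ 0.5318 -0.0404  0.068 ]
   tri [ 0.5537 -0.1198  0.0713] [0.0014 0.0014]
retainer_top side 0.64 [391.4 259.1] [ 0.561  -0.1137  0.079 ]
retainer_top top 0.8 [391.3 208.7] [ 0.5541 -0.107   0.079 ]
   tri [ 0.5579 -0.1104  0.0778] [0.0047 0.0047]
pusher_grip side 0.9 [248.3 195.1] [0.528
[... 462 characters left out ...]
]
dial_grip top 0.85 [324.8 213.2] [0.5464 0.029  0.08  ]
   tri [0.5483 0.0296 0.0686] [0.0006 0.0006]
reagent side 0.63 [441.3 370.2] [ 0.4678 -0.3033  0.    ]
reagent top 0.85 [482.8 256.1] [ 0.4643 -0.3085  0.    ]
   tri [ 0.4631 -0.3066  0.0057] [0.0006 0.0006]
spare side 0.69 [465.8 408.2] [ 0.4308 -0.3734  0.    ]
spare top 0.52 [510.1 273.9] [ 0.4251 -0.3645  0.    ]
spare top 0.39 [208.1 231.3] [0.5268 0.2848 0.    ]
   tri [ 0.4289 -0.3693 -0.003 ] [0.005 0.005]
photometer top 0.69 [361.6 218.4] [ 0.5507 -0.0499  0.    ]
screwdriver side 0.82 [227.4 199.6] [0.5564 0.4227 0.01  ]
screwdriver top 0.92 [142.7 220.2] [0.5514 0.4254 0.01  ]
   tri [0.5538 0.4239 0.0102] [0.0028 0.0028]
```

View pics/side0.png

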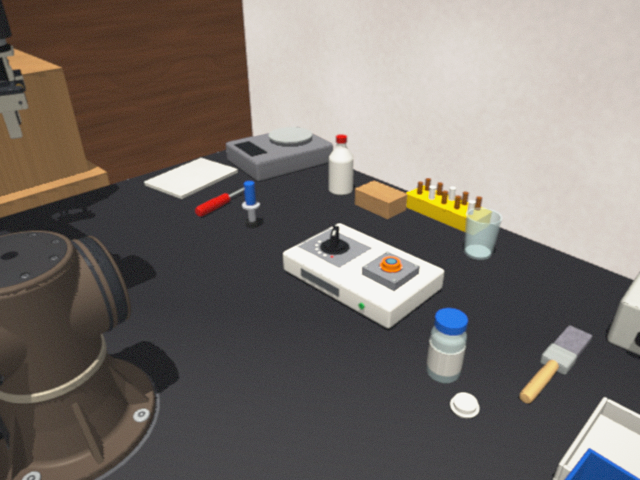

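View pics/top0.png

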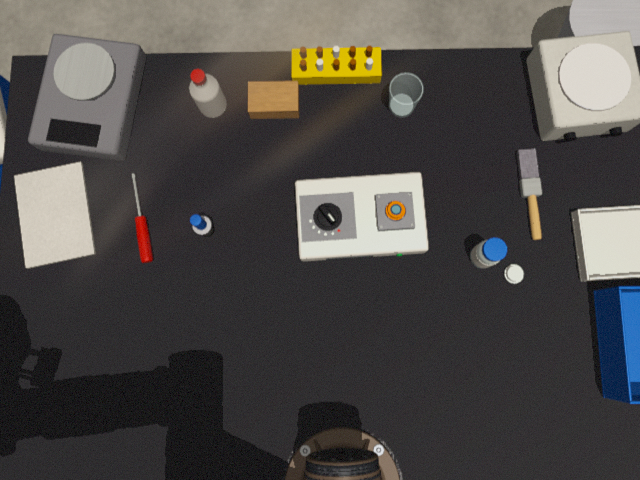

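The top view shows the pusher at (200,225), the retainer at (396,210), the dial at (327,216) with its red dot at the lower right, and the bystanders clear of them. I'm moving above the pusher.

```bash
python3 -m handwheel '[[[0.028,0.017,0,0,0],[0.028,0.017,0,0,0],[0.028,0.017,0,0,0],[0.028,0.017,0,0,0],[0.028,0.017,0,0,0],[0.028,0.017,0,0,0],[0.028,0.017,0,0,0],[0.028,0.017,0,0,0],[0.028,0.017,0,0,0],[0.028,0.017,0,0,0],[0.028,0.017,0,0,0],[0.028,0.017,0,0,0],[0.028,0.017,0,0,0],[0,0,0,0,0],[0,0,0,0,0]]]'
cat > look.py <<'E'
from h import *
import sys
name=sys.argv[1]; Z=dict(recess_rim=.068,retainer_top=.079,pusher_grip=.08,pusher_foot=0,dial_grip=.08)
M=T();p=vision.snapshot('wrist');save(p,name);o=telemetry.get_obs()
print('tool',M[:3,3].round(4),np.round(o['orientation'],2),'j',np.round(o['joint_pos'],1),'t',o['clock'],'cam',np.round(p['tool_from_camera'],3).tolist())
for k in sys.argv[2:]:
    for q in place_of(k,p)[:2]: print(k,round(q['conf'],2),np.round(q['xy'],1),atz(p,q['xy'],Z[k],M).round(4))
E
python3 look.py w1 pusher_grip pusher_foot recess_rim retainer_top dial_grip
```

```text
clock: 2.25
tool_pos: [0.4739, 0.3378, 0.2436]
orientation: [-180.0, -0.0, -15.8]
force: [-0.9, 0.4, -0.6]
opening: 0.0876
tool [0.4739 0.3378 0.2436] [-179.99    0.    -15.73] j [ 54.8  11.8 -11.4  -0.  -66.7  19.4] t 2.3 cam [[-0.001, -0.951, -0.309, 0.084], [1.0, -0.001, -0.0, 0.001], [0.0, -0.309, 0.951, -0.141], [0.0, 0.0, 0.0, 1.0]]
pusher_grip 0.74 [362.7 138.8] [0.5321 0.2858 0.08  ]
```

View pics/w1.png

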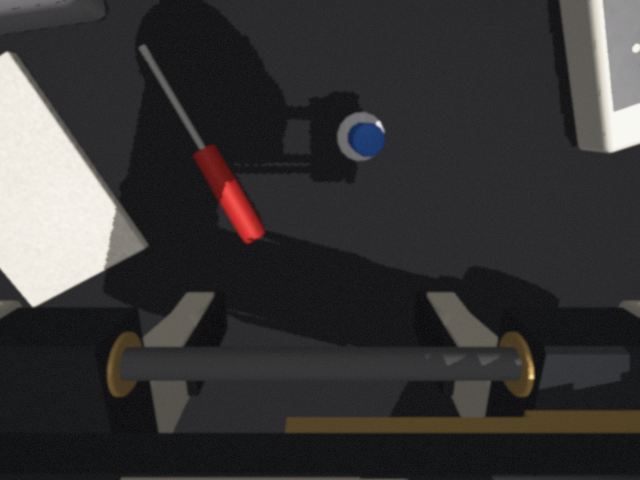

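Wrist view: the blue grip top is at (367,139) and the collar around it at (360,137). I'll measure both.

```bash
python3 - <<'E'
from h import *
p={'color':None}
M=T();p=vision.snapshot('wrist')
c=p['color'].astype(int)
hsv=cv2.cvtColor(p['color'],cv2.COLOR_RGB2HSV)
m=((hsv[...,0]>100)&(hsv[...,0]<130)&(hsv[...,1]>130)&(hsv[...,2]>60)); m[300:]=0
ys,xs=np.nonzero(m);print(len(xs),xs.min(),xs.max(),ys.min(),ys.max())
print('blue top',atz(p,[(xs.min()+xs.max())/2,(ys.min()+ys.max())/2],.11,M),atz(p,[xs.mean(),ys.mean()],.105,M))
s=silhouettes('pusher_grip',p)
if s:
    r=s[0]['region'];ys,xs=np.nonzero(r);print(s[0]['conf'],xs.min(),xs.max(),ys.min(),ys.max())
    print('collar',atz(p,[(xs.min()+xs.max())/2,(ys.min()+ys.max())/2],.056,M))
X=T();print(X[:3,:3].T@(np.array([.534,.286,.24])-X[:3,3]))
for n in('side','top'):
    q=vision.snapshot(n);h=cv2.cvtColor(q['color'],cv2.COLOR_RGB2HSV);m=((h[...,0]>100)&(h[...,0]<130)&(h[...,1]>130)&(h[...,2]>60));m[:,:150]=0;m[:,280:]=0;m[300:]=0;m[:150]=0
    ys,xs=np.nonzero(m);print(n,len(xs),xs.mean(),ys.mean(),atz(q,[xs.mean(),ys.mean()],.08 if n=='side' else .095))
E
```

```text
937 351 387 121 152
blue top [0.53333711 0.28644058 0.11      ] [0.53317891 0.28571313 0.105     ]
0.67 339 386 110 158
collar [0.53281622 0.2853266  0.056     ]
[0.07383006 0.03529657 0.00358644]
side 250 249.456 192.512 [0.53876406 0.29462253 0.08      ]
top 160 197.71875 221.2625 [0.53034498 0.28513479 0.095     ]
```

```bash
python3 -m handwheel '[[[0.0236,0.0113,0,0,0],[0.0236,0.0113,0,0,0],[0.0237,0.0112,0,0,0],[0,0,0.03,0,0],[0,0,0.03,0,0],[0,0,0.03,0,0],[0,0,0.03,0,0],[0,0,0.02,0,0],[0,0,0.015,0,0],[0,0,0.0115,0,0],[0,0,0,0,0],[0,0,0,0,0]]]'
python3 look.py w2 pusher_grip
```

```text
clock: 3.75
tool_pos: [0.5321, 0.2876, 0.077]
orientation: [180.0, 0.0, -15.6]
force: [0.2, 0.1, 0.7]
opening: 0.0874
tool [0.5321 0.2876 0.077 ] [-1.7997e+02 -4.0000e-02 -1.5600e+01] j [ 46.9  22.8 -19.9   0.  -47.2  27.5] t 3.8 cam [[-0.001, -0.951, -0.309, 0.084], [1.0, -0.001, -0.0, 0.001], [0.0, -0.309, 0.951, -0.141], [0.0, 0.0, 0.0, 1.0]]
pusher_grip 0.9 [322.2 330.4] [0.5325 0.2857 0.08  ]
```

View pics/w2.png

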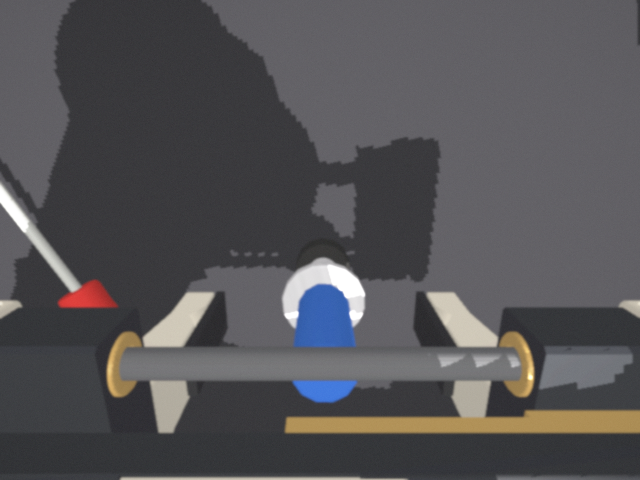

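The pusher stands centred between the fingers at column 322. Closing.

```bash
python3 -m handwheel '[[[0.0005,0.001,0,0,0],[0,0,0,0,1],[0,0,0,0,1],[0,0,0,0,1],[0,0,0,0,1],[0,0,0,0,1],[0,0,0,0,1],[0,0,0,0,1],[0,0,0,0,1],[0,0,0,0,1]]]'
python3 -m handwheel '[[[0,0,-0.02,0,1],[0,0,-0.03,0,1],[0,0,-0.03,0,1],[0,0,-0.03,0,1],[0,0,-0.02,0,1],[0,0,0,0,1],[0,0,0,0,1]]]'
python3 look.py w3 pusher_grip; python3 - <<'E'
from h import *
p=vision.snapshot('side');save(p,'s3')
print(np.round(telemetry.get_obs()['force'],2))
E
```

```text
clock: 4.68
tool_pos: [0.5322, 0.2864, 0.077]
orientation: [180.0, 0.0, -15.6]
force: [0.0, 0.4, -0.0]
opening: 0.0329
clock: 5.27
tool_pos: [0.5324, 0.2867, 0.2081]
orientation: [-179.9, -0.0, -15.6]
force: [0.2, -0.3, -2.4]
opening: 0.0233
tool [0.5324 0.2867 0.2081] [-1.800e+02  4.000e-02 -1.565e+01] j [ 46.8  15.4 -11.6  -0.  -62.9  27.6] t 5.3167 cam [[-0.001, -0.951, -0.309, 0.084], [1.0, -0.001, -0.0, 0.001], [0.0, -0.309, 0.951, -0.142], [0.0, 0.0, 0.0, 1.0]]
pusher_grip 0.93 [320.5 298.8] [0.4843 0.2992 0.08  ]
[-0.28  0.45 -2.78]
```

View pics/w3.png

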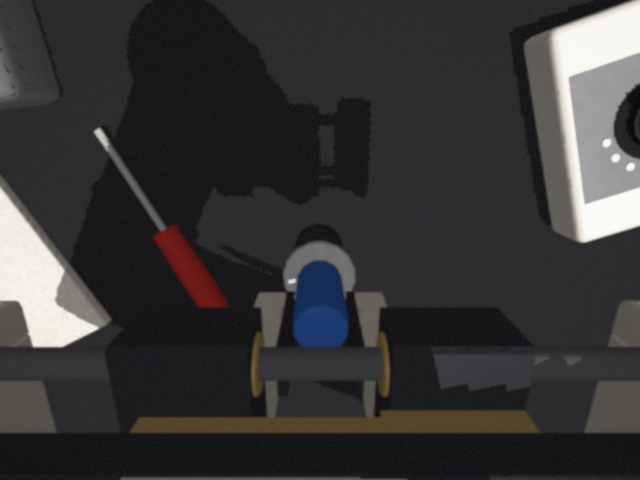

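View pics/s3.png

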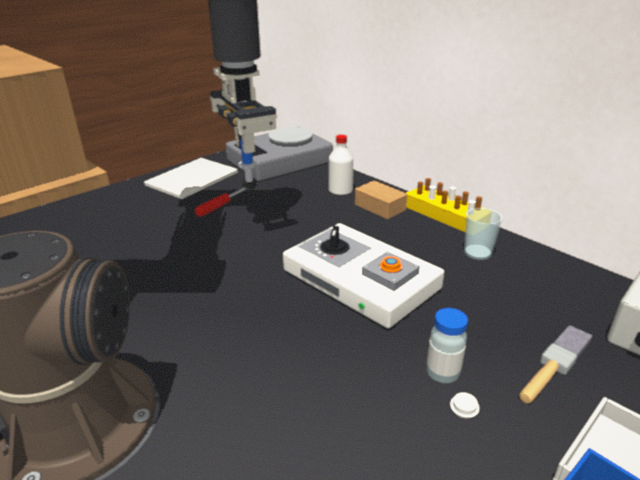

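The pusher is in hand (about 2.4 N of extra weight), but the jaws closed late and it sits lower in them than planned. I'll measure by how much.

```bash
python3 - <<'E'
from h import *
p=vision.snapshot('wrist');C=np.linalg.inv(np.array(p['tool_from_camera']));K=np.array(p['mtx'])
def pj(X): c=C[:3,:3]@np.array(X)+C[:3,3]; u=K@c; return (u[:2]/u[2]).round(1)
a=np.linspace(0,2*np.pi,60)
for s in (0,.005,.01,.015,.02,.025):
    top=np.array([pj([.012*np.cos(t),.012*np.sin(t),.077-.11+s]) for t in a]); col=np.array([pj([.02*np.cos(t),.02*np.sin(t),.077-.056+s]) for t in a]); ft=np.array([pj([.016*np.cos(t),.016*np.sin(t),.077+s-.003]) for t in a])
    f=lambda q:(q[:,0].min(),q[:,0].max(),q[:,1].min(),q[:,1].max())
    print(s,'top',f(top),'collar',f(col),'foot',f(ft))
c=p['color'];h=cv2.cvtColor(c,cv2.COLOR_RGB2HSV)
m=((h[...,0]>100)&(h[...,0]<130)&(h[...,1]>130)&(h[...,2]>60));m=m.astype(np.uint8)
n,l,st,_=cv2.connectedComponentsWithStats(m)
print(sorted(st.tolist(),key=lambda x:-x[4])[1])
cr=cv2.resize(c[200:360,240:400],(640,640),interpolation=cv2.INTER_CUBIC);cv2.imwrite('pics/crop3.png',cr[...,::-1])
E
```

```text
0 top (np.float64(282.6), np.float64(352.7), np.float64(349.0), np.float64(407.9)) collar (np.float64(276.5), np.float64(360.2), np.float64(266.5), np.float64(341.8)) foot (np.float64(292.5), np.float64(344.9), np.float64(240.0), np.float64(288.8))
0.005 top (np.float64(283.9), np.float64(351.6), np.float64(340.6), np.float64(397.9)) collar (np.float64(277.6), np.float64(359.1), np.float64(262.6), np.float64(336.3)) foot (np.float64(293.1), np.float64(344.3), np.float64(237.5), np.float64(285.4))
0.01 top (np.float64(285.2), np.float64(350.5), np.float64(332.9), np.float64(388.6)) collar (np.float64(278.7), np.float64(358.1), np.float64(258.9), np.float64(331.1)) foot (np.float64(293.6), np.float64(343.9), np.float64(235.1), np.float64(282.2))
0.015 top (np.float64(286.3), np.float64(349.5), np.float64(325.6), np.float64(380.0)) collar (np.float64(279.7), np.float64(357.2), np.float64(255.4), np.float64(326.1)) foot (np.float64(294.1), np.float64(343.4), np.float64(232.8), np.float64(279.1))
0.02 top (np.float64(287.4), np.float64(348.5), np.float64(318.8), np.float64(371.8)) collar (np.float64(280.6), np.float64(356.3), np.float64(252.1), np.float64(321.3)) foot (np.float64(294.6), np.float64(343.0), np.float64(230.6), np.float64(276.2))
0.025 top (np.float64(288.4), np.float64(347.6), np.float64(312.5), np.float64(364.2)) collar (np.float64(281.6), np.float64(355.5), np.float64(248.9), np.float64(316.7)) foot (np.float64(295.1), np.float64(342.5), np.float64(228.5), np.float64(273.3))
[293, 261, 56, 86, 3974]
```

View pics/crop3.png

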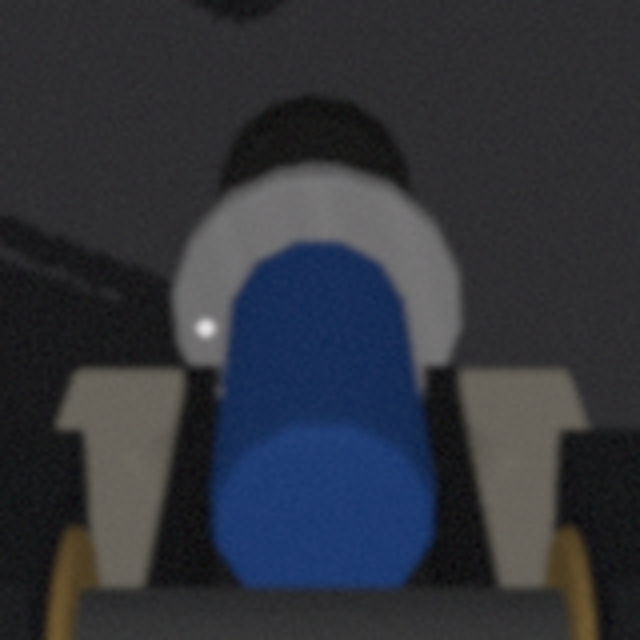

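The grip top sits at about TCP level, so the pusher slid roughly 32 mm down in the jaws. The underside should be about 0.10 m up. I'll set it down and take a proper grip.

```bash
python3 -m handwheel '[[[0,0,0.03,0,1],[0,0,0.03,0,1],[0,0,0.02,0,1],[0,0,0.01,0,1],[0,0,0.003,0,1],[0,0,0,0,1],[0,0,0,0,1]]]'
python3 -m handwheel '[[[0,0,0.002,0,1],[0,0,0.001,0,1],[0,0,0,0,1]]]'
python3 -m handwheel '[[[0,0,0.002,0,1],[0,0,0.001,0,1],[0,0,0,0,1]]]'
```

```text
clock: 6.05
tool_pos: [0.5329, 0.2868, 0.1149]
orientation: [-180.0, -0.1, -15.6]
force: [-0.2, -0.2, -1.3]
opening: 0.0232
clock: 6.3
tool_pos: [0.5325, 0.2866, 0.1117]
orientation: [-179.9, -0.0, -15.6]
force: [1.1, 0.3, -1.4]
opening: 0.0234
clock: 6.55
tool_pos: [0.5321, 0.2863, 0.108]
orientation: [180.0, 0.0, -15.6]
force: [-0.4, -0.9, -2.5]
opening: 0.0233
```

```bash

python3 -m handwheel '[[[0,0,0.002,0,1],[0,0,0.001,0,1],[0,0,0,0,1]]]'
python3 -m handwheel '[[[0,0,0.002,0,1],[0,0,0.001,0,1],[0,0,0,0,1]]]'
```

```text
clock: 6.8
tool_pos: [0.5323, 0.2864, 0.1049]
orientation: [180.0, -0.0, -15.6]
force: [0.3, -0.5, -1.2]
opening: 0.0233
clock: 7.05
tool_pos: [0.5336, 0.2871, 0.1046]
orientation: [-179.9, -0.2, -15.6]
force: [-2.7, -0.4, 13.3]
opening: 0.0232
```

```bash

python3 -m handwheel '[[[0,0,-0.002,0,1],[0,0,0,0,0.5],[0,0,0,0,0.5],[0,0,0,0,0.5],[0,0,0,0,0.5]]]'
python3 look.py w4 pusher_grip
```

```text
clock: 7.47
tool_pos: [0.5322, 0.2863, 0.1038]
orientation: [180.0, 0.0, -15.6]
force: [-0.4, 0.4, -0.3]
opening: 0.0414
tool [0.5322 0.2863 0.1038] [ 1.7998e+02  1.0000e-02 -1.5630e+01] j [ 46.8  21.  -18.6  -0.  -50.4  27.6] t 7.5167 cam [[-0.001, -0.951, -0.309, 0.084], [1.0, -0.001, -0.0, 0.001], [0.0, -0.309, 0.951, -0.141], [0.0, 0.0, 0.0, 1.0]]
pusher_grip 0.69 [315.5 297.1] [0.5355 0.2868 0.08  ]
```

View pics/w4.png

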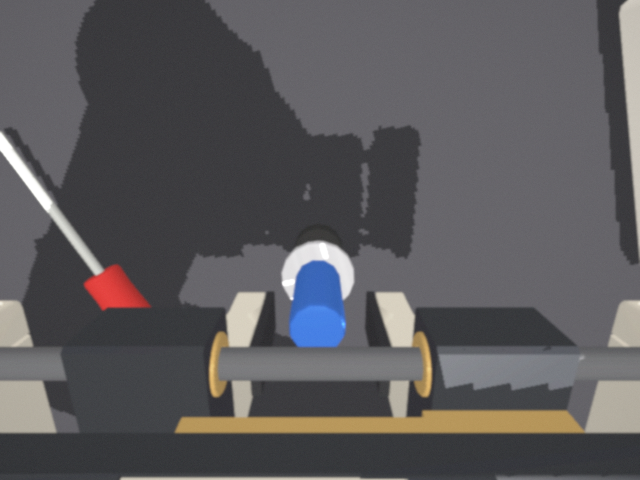

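The pusher stands upright between the fingers, grip top at about (318,325). I'll go down and close with enough time.

```bash

python3 -m handwheel '[[[0.002,0,0.012,0,0.5],[0,0,0.01,0,0.5],[0,0,0.005,0,0.5],[0,0,0,0,0.5],[0,0,0,0,1],[0,0,0,0,1],[0,0,0,0,1],[0,0,0,0,1],[0,0,0,0,1],[0,0,0,0,1],[0,0,0,0,1]]]'
```

```text
clock: 8.48
tool_pos: [0.5343, 0.286, 0.0774]
orientation: [-180.0, -0.0, -15.6]
force: [-0.4, -0.3, 0.7]
opening: 0.0235
```

```bash

python3 -m handwheel '[[[0,0,-0.02,0,1],[0,0,-0.03,0,1],[0,0,-0.03,0,1],[0,0,-0.03,0,1],[0,0,-0.01,0,1],[0.003,0.027,0,0,1],[0.003,0.027,0,0,1],[0.003,0.027,0,0,1],[0.003,0.027,0,0,1],[0.003,0.027,0,0,1],[0.003,0.027,0,0,1],[0.003,0.027,0,0,1],[0.003,0.027,0,0,1],[0.003,0.027,0,0,1],[0.003,0.027,0,0,1],[0.003,0.027,0,0,1],[0.003,0.027,0,0,1],[0.003,0.027,0,0,1],[0.001,0.028,0,0,1],[0,0,0,0,1]]]'
python3 -m handwheel '[[[0,0,0,0,1],[0,0,0,0,1],[0,0,0,0,1]]]'
python3 look.py w5 recess_rim retainer_top dial_grip
```

```text
clock: 10.15
tool_pos: [0.4685, -0.093, 0.1964]
orientation: [180.0, 0.1, -15.8]
force: [-1.1, 0.3, -2.1]
opening: 0.0237
clock: 10.4
tool_pos: [0.4707, -0.0895, 0.1969]
orientation: [-180.0, 0.0, -15.6]
force: [-0.7, -0.6, -2.1]
opening: 0.0231
tool [ 0.4707 -0.0895  0.1969] [-1.800e+02  1.000e-02 -1.558e+01] j [ 12.9   4.1 -27.2  -0.  -58.7  61.6] t 10.45 cam [[-0.001, -0.951, -0.309, 0.084], [1.0, -0.001, -0.0, 0.001], [0.0, -0.309, 0.951, -0.141], [0.0, 0.0, 0.0, 1.0]]
retainer_top 0.62 [324.3 113. ] [ 0.5549 -0.1168  0.079 ]
dial_grip 0.77 [133.1 182.8] [0.5466 0.0211 0.08  ]
```

View pics/w5.png

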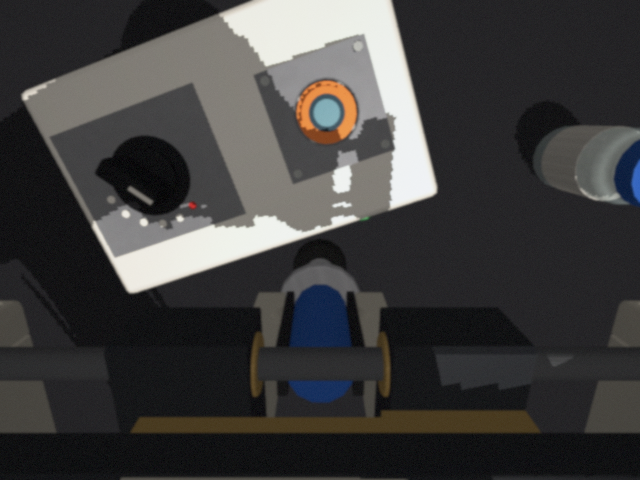

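The retainer window is at (327,112), the head corners are at (365,36), (391,148), (294,183) and (255,74), and the dial line runs from (130,190) to (150,204), towards the red dot at (192,206).

```bash
python3 - <<'E'
from h import *
M=T();p=vision.snapshot('wrist')
c=p['color'];h=cv2.cvtColor(c,cv2.COLOR_RGB2HSV)
m=((h[...,0]<16)&(h[...,1]>150)&(h[...,2]>70));m[:60]=0;m[180:]=0;m[:,:250]=0;m[:,400:]=0
ct=max(cv2.findContours(m.astype(np.uint8),cv2.RETR_EXTERNAL,cv2.CHAIN_APPROX_NONE)[0],key=cv2.contourArea)
e=cv2.fitEllipse(ct);print('orange',e)
w=((h[...,0]>85)&(h[...,0]<115)&(h[...,1]>60)&(h[...,2]>60));w[:60]=0;w[180:]=0;w[:,:290]=0;w[:,360:]=0
ct=max(cv2.findContours(w.astype(np.uint8),cv2.RETR_EXTERNAL,cv2.CHAIN_APPROX_NONE)[0],key=cv2.contourArea)
e2=cv2.fitEllipse(ct);print('win',e2,[atz(p,e2[0],z,M).round(4) for z in(.075,.079)])
pts=[atz(p,q,.068,M) for q in([365,36],[391,148],[294,183],[255,74])]
print('head',np.mean(pts,0).round(4));[print(x.round(4)) for x in pts]
# case corners top z=.05
for q in ([24,97],[132,293],[437,192]): print('case',atz(p,q,.05,M).round(4))
print('line',atz(p,[130,190],.09,M).round(4),atz(p,[150,204],.09,M).round(4))
print('red',atz(p,[192,206],.051,M).round(4))
for nm,(x0,y0,x1,y1) in dict(ret=(240,20,420,200),dial=(40,80,260,280)).items():
    cr=cv2.resize(c[y0:y1,x0:x1],None,fx=4,fy=4,interpolation=cv2.INTER_CUBIC)[:600] if nm=='dia' else cv2.resize(c[y0:y1,x0:x1],None,fx=3,fy=3,interpolation=cv2.INTER_CUBIC)
    cv2.imwrite(f'pics/c5{nm}.png',cr[...,::-1])
t=vision.snapshot('top')
h=cv2.cvtColor(t['color'],cv2.COLOR_RGB2HSV)
for q in place_of('retainer_top',t)[:1]: print('top',atz(t,q['xy'],.079).round(4))
E
```

```text
orange ((326.5166015625, 111.84331512451172), (58.751914978027344, 61.72059631347656), 2.5277464389801025)
win ((326.61614990234375, 112.43946075439453), (31.26395606994629, 33.69043731689453), 0.8428261876106262) [array([ 0.5551, -0.1182,  0.075 ]), array([ 0.555 , -0.1181,  0.079 ])]
head [ 0.555 -0.118  0.068]
[ 0.5931 -0.1541  0.068 ]
[ 0.5205 -0.1553  0.068 ]
[ 0.5153 -0.0832  0.068 ]
[ 0.5908 -0.0793  0.068 ]
case [0.6234 0.0865 0.05  ]
case [0.4611 0.0764 0.05  ]
case [ 0.4767 -0.1852  0.05  ]
line [0.5431 0.0202 0.09  ] [0.5308 0.0112 0.09  ]
red [ 0.5172 -0.      0.051 ]
```

View pics/c5dial.png

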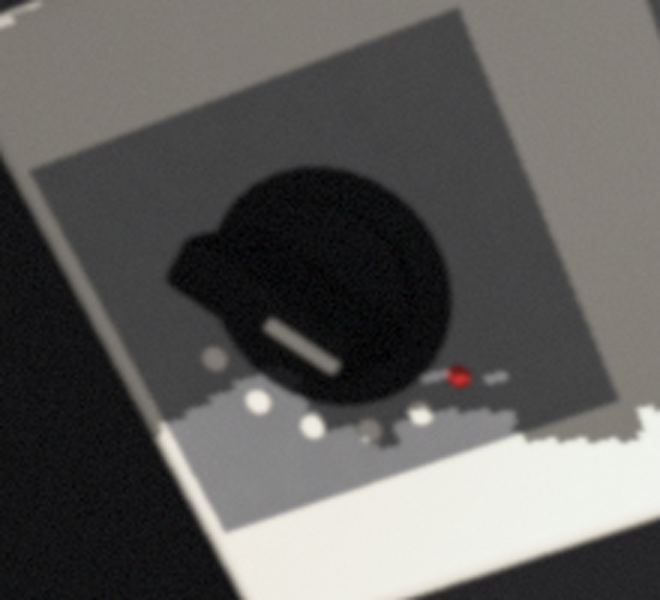

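View pics/c5ret.png

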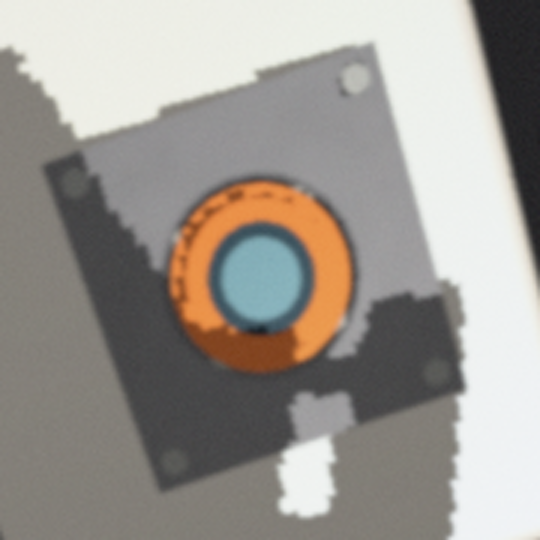

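```bash

python3 -m handwheel '[[[0.03,0.0016,0,0,1],[0.03,0.0016,0,0,1],[0.0289,0.0016,0,0,1],[0,0,0.015,0,1],[0,0,0.012,0,1],[0,0,0.006,0,1],[0,0,0,0,1],[0,0,0,0,1]]]'
python3 - <<'E'
from h import *
for n in('side','top'):
    p=vision.snapshot(n);b=(340,200,460,320) if n=='side' else (330,150,450,270)
    cr=cv2.resize(p['color'][b[1]:b[3],b[0]:b[2]],None,fx=5,fy=5,interpolation=cv2.INTER_CUBIC);cv2.imwrite(f'pics/{n}6.png',cr[...,::-1])
E
python3 look.py w6 retainer_top pusher_grip
```

```text
clock: 11.42
tool_pos: [0.5548, -0.1184, 0.1642]
orientation: [180.0, 0.0, -15.6]
force: [-0.1, -1.2, -1.5]
opening: 0.0238
tool [ 0.5553 -0.1184  0.1651] [-1.7997e+02 -1.0000e-01 -1.5600e+01] j [  7.7  14.2 -19.3   0.  -56.4  66.7] t 11.5667 cam [[-0.001, -0.951, -0.309, 0.084], [1.0, -0.001, -0.0, 0.001], [0.0, -0.309, 0.951, -0.141], [0.0, 0.0, 0.0, 1.0]]
pusher_grip 0.89 [319.5 329.6] [ 0.5057 -0.105   0.08  ]
```

View pics/side6.png

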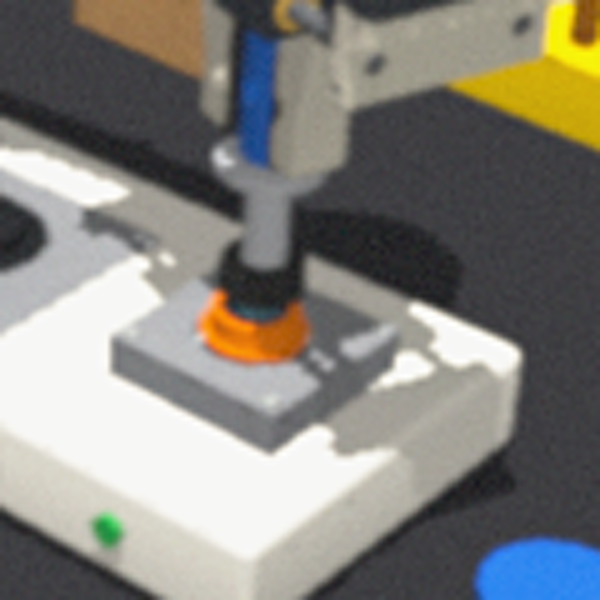

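View pics/w6.png

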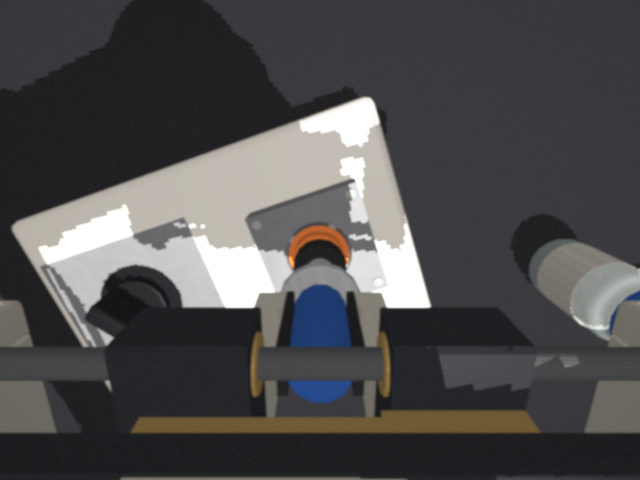

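The foot hangs about 8 mm above the retainer and lines up with it in both views. Pressing in small steps.

```bash

python3 -m handwheel '[[[0,0,0.005,0,1],[0,0,0.004,0,1],[0,0,0,0,1]]]'
python3 -m handwheel '[[[0,0,0.0015,0,1],[0,0,0.0015,0,1],[0,0,0,0,1]]]'
python3 -m handwheel '[[[0,0,0.0015,0,1],[0,0,0.0015,0,1],[0,0,0,0,1]]]'
```

```text
clock: 11.92
tool_pos: [0.5547, -0.1185, 0.1545]
orientation: [180.0, 0.0, -15.6]
force: [-0.9, -0.2, -1.8]
opening: 0.0233
clock: 12.17
tool_pos: [0.5552, -0.1187, 0.1527]
orientation: [180.0, -0.0, -15.6]
force: [-0.5, -0.5, 3.7]
opening: 0.0234
clock: 12.42
tool_pos: [0.5545, -0.1185, 0.1484]
orientation: [180.0, 0.1, -15.6]
force: [-0.9, -0.4, -1.5]
opening: 0.0237
```

```bash

python3 -m handwheel '[[[0,0,0.0015,0,1],[0,0,0.001,0,1],[0,0,0,0,1]]]'
python3 -m handwheel '[[[0,0,0.0015,0,1],[0,0,0.0005,0,1],[0,0,0,0,1]]]'
python3 - <<'E'
from h import *
for n in('side',):
    p=vision.snapshot(n);b=(340,200,460,320) 
    cr=cv2.resize(p['color'][b[1]:b[3],b[0]:b[2]],None,fx=5,fy=5,interpolation=cv2.INTER_CUBIC);cv2.imwrite(f'pics/{n}7.png',cr[...,::-1])
E
```

```text
clock: 12.67
tool_pos: [0.555, -0.1186, 0.1474]
orientation: [180.0, -0.0, -15.6]
force: [-2.8, 1.3, 7.1]
opening: 0.0234
clock: 12.92
tool_pos: [0.5558, -0.1187, 0.1472]
orientation: [180.0, -0.2, -15.6]
force: [-6.4, 2.2, 19.3]
opening: 0.0232
```

View pics/side7.png

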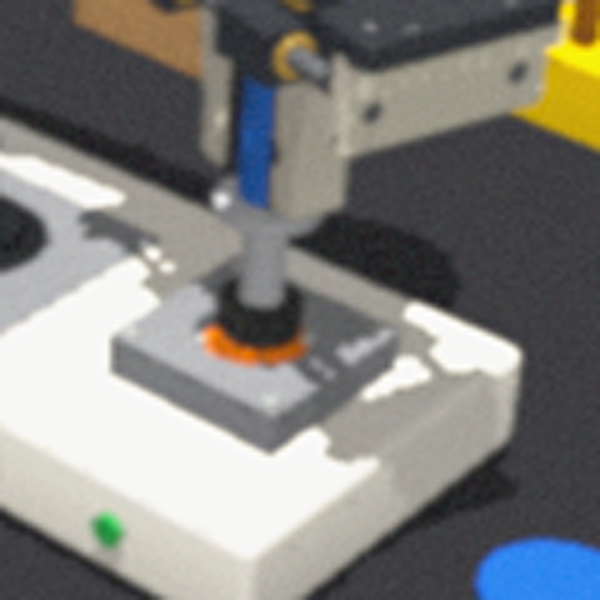

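The foot is down on a hard stop: TCP 0.147 puts the foot at about 0.070, which is the seated height. I'll press a little more, lift, and look.

```bash

python3 -m handwheel '[[[0,0,0.001,0,1],[0,0,0,0,1]]]'
python3 -m handwheel '[[[0,0,-0.004,0,1],[0,0,-0.01,0,1],[0,0,-0.03,0,1],[-0.01,0,-0.02,0,1],[-0.03,0,0,0,1],[-0.04,0,0,0,1],[0,0,0,0,1],[0,0,0,0,1]]]'
python3 - <<'E'
from h import *
p=vision.snapshot('side');b=(340,200,460,320) 
cr=cv2.resize(p['color'][b[1]:b[3],b[0]:b[2]],None,fx=5,fy=5,interpolation=cv2.INTER_CUBIC);cv2.imwrite(f'pics/side8.png',cr[...,::-1])
E
python3 look.py w8 retainer_top dial_grip
```

```text
clock: 13.13
tool_pos: [0.5564, -0.1188, 0.1471]
orientation: [180.0, -0.2, -15.5]
force: [-6.5, 2.6, 23.8]
opening: 0.0234
clock: 13.8
tool_pos: [0.4761, -0.0967, 0.2081]
orientation: [-180.0, -0.0, -15.6]
force: [-0.2, 0.5, -1.7]
opening: 0.0237
tool [ 0.4776 -0.0968  0.2082] [-1.7998e+02 -6.0000e-02 -1.5600e+01] j [ 11.7   4.3 -25.3   0.  -60.3  62.7] t 13.9 cam [[-0.001, -0.951, -0.309, 0.084], [1.0, -0.001, -0.0, 0.001], [0.0, -0.309, 0.951, -0.141], [0.0, 0.0, 0.0, 1.0]]
retainer_top 0.94 [320.  127.6] [ 0.5538 -0.1189  0.079 ]
dial_grip 0.88 [132.4 192.9] [0.5469 0.0232 0.08  ]
```

View pics/side8.png

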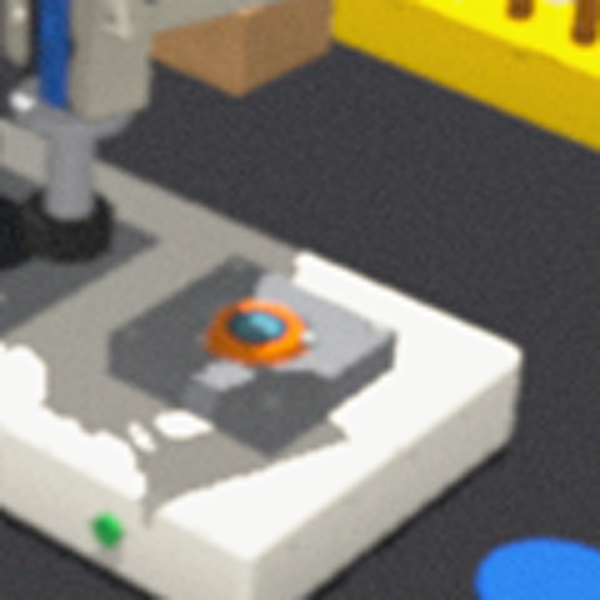

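View pics/w8.png

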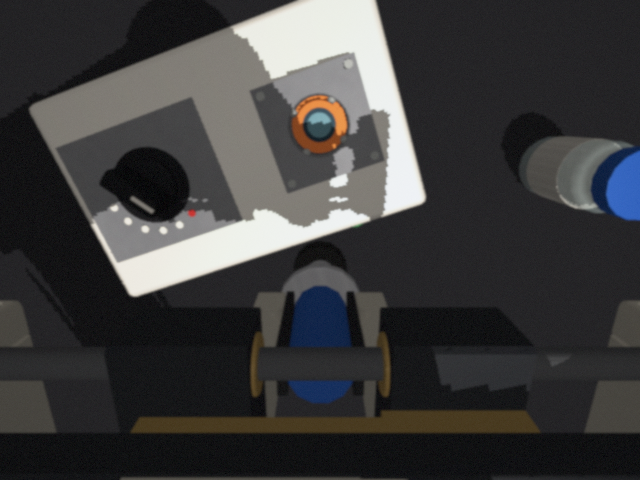

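The retainer now lies nearly flush in the head, with its window at (320,124) in the wrist view. I'll measure the height by triangulating the window.

```bash
python3 - <<'E'
from h import *
M=T()
rs=[]
for n,b in (('wrist',(280,90,360,165)),('side',(365,245,420,280)),('top',(370,190,420,230))):
    p=vision.snapshot(n);h=cv2.cvtColor(p['color'],cv2.COLOR_RGB2HSV)
    w=((h[...,0]<16)&(h[...,1]>140)&(h[...,2]>50)).astype(np.uint8);q=np.zeros_like(w);q[b[1]:b[3],b[0]:b[2]]=w[b[1]:b[3],b[0]:b[2]]
    ct=max(cv2.findContours(q,cv2.RETR_EXTERNAL,cv2.CHAIN_APPROX_NONE)[0],key=cv2.contourArea)
    e=cv2.fitEllipse(cv2.convexHull(ct));print(n,np.round(e[0],1),np.round(e[1],1),atz(p,e[0],.07,M).round(4),atz(p,e[0],.078,M).round(4))
    rs.append(ray(p,e[0],M))
print(tri(rs),tri(rs[:2]))
E
```

```text
wrist [319.  125.3] [55.1 57.6] [ 0.5563 -0.1188  0.07  ] [ 0.5564 -0.1189  0.078 ]
side [390.9 266.3] [12.3 19.1] [ 0.553  -0.1202  0.07  ] [ 0.5434 -0.1277  0.078 ]Traceback (most recent call last):
  File "<stdin>", line 7, in <module>
ValueError: max() iterable argument is empty
```

At height 0.070 the side and wrist rays agree to about 3 mm; at 0.078 they are 13 mm apart. The retainer is home. I'm carrying the pusher back.

```bash

python3 -m handwheel '[[[-0.0035,-0.0274,0,0,1],[-0.0035,-0.0274,0,0,1],[-0.0035,-0.0274,0,0,1],[-0.0035,-0.0274,0,0,1],[-0.0035,-0.0274,0,0,1],[-0.0035,-0.0274,0,0,1],[-0.0035,-0.0274,0,0,1],[-0.0035,-0.0274,0,0,1],[-0.0035,-0.0274,0,0,1],[-0.0035,-0.0274,0,0,1],[-0.0035,-0.0274,0,0,1],[-0.0035,-0.0274,0,0,1],[-0.0035,-0.0274,0,0,1],[-0.003,-0.0274,0,0,1],[0,0,0,0,1],[0,0,0,0,1]]]'
python3 -m handwheel '[[[0,0,0.03,0,1],[0,0,0.03,0,1],[0,0,0.03,0,1],[0,0,0.02,0,1],[0,0,0.01,0,1],[0,0,0.005,0,1],[0,0,0,0,1],[0,0,0,0,1]]]'
```

```text
clock: 15.48
tool_pos: [0.5347, 0.2869, 0.2063]
orientation: [179.9, 0.0, -15.6]
force: [-0.4, 0.4, -2.4]
opening: 0.0236
clock: 16.15
tool_pos: [0.5353, 0.2858, 0.0836]
orientation: [-179.9, -0.1, -15.6]
force: [0.7, 0.2, -1.1]
opening: 0.0234
```

```bash

python3 -m handwheel '[[[0,0,0.002,0,1],[0,0,0.002,0,1],[0,0,0,0,1]]]'
python3 -m handwheel '[[[0,0,0.001,0,1],[0,0,0.001,0,1],[0,0,0,0,1]]]'
```

```text
clock: 16.4
tool_pos: [0.5347, 0.2857, 0.0792]
orientation: [-179.9, -0.0, -15.6]
force: [0.2, -0.0, -1.9]
opening: 0.0234
clock: 16.65
tool_pos: [0.5347, 0.2857, 0.0772]
orientation: [-180.0, -0.0, -15.6]
force: [-1.4, -0.3, 3.1]
opening: 0.0236
```

Contact at TCP height 0.0772. Opening the jaws, then a look before rising.

```bash

python3 -m handwheel '[[[0,0,0,0,0.6],[0,0,0,0,0.3],[0,0,0,0,0],[0,0,0,0,0],[0,0,0,0,0],[0,0,0,0,0],[0,0,0,0,0],[0,0,0,0,0]]]'
python3 look.py w9 pusher_grip
```

```text
clock: 17.32
tool_pos: [0.5345, 0.2855, 0.0765]
orientation: [180.0, 0.0, -15.6]
force: [0.8, 0.4, 0.4]
opening: 0.0711
tool [0.5345 0.2855 0.0765] [180.     0.   -15.63] j [ 46.6  23.  -19.8   0.  -47.2  27.8] t 17.3667 cam [[-0.001, -0.951, -0.309, 0.084], [1.0, -0.001, -0.0, 0.001], [0.0, -0.309, 0.951, -0.141], [0.0, 0.0, 0.0, 1.0]]
pusher_grip 0.63 [316.  333.8] [0.5344 0.2865 0.08  ]
```

View pics/w9.png

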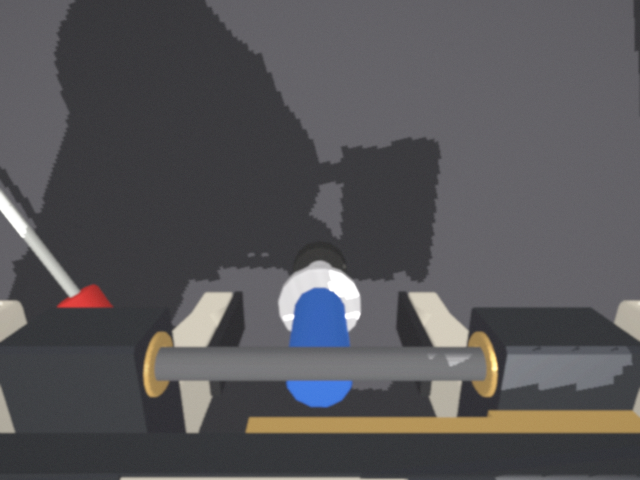

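The pusher stands free and upright between the open fingers. Rising, then over to the dial with the jaws turned to 36.5° yaw.

```bash

python3 -m handwheel '[[[0,0,-0.02,0,0],[0,0,-0.03,0,0],[0,0,-0.04,0,0],[0,0,-0.03,0,0],[0,0,-0.01,0,0],[0.0092,0.0278,0,0,0],[0.0092,0.0278,0,0,0],[0.0092,0.0278,0,0,0],[0.0092,0.0278,0,0,0],[0.0092,0.0278,0,0,0],[0.0092,0.0278,0,0,0],[0.0092,0.0278,0,0,0],[0.0092,0.0278,0,0,0],[0.0089,0.0282,0,0,0],[0,0,0,0,0],[0,0,0,0,0]]]'
python3 -m handwheel '[[[0,0,0,-0.101,0],[0,0,0,-0.101,0],[0,0,0,-0.101,0],[0,0,0,-0.101,0],[0,0,0,-0.101,0],[0,0,0,-0.101,0],[0,0,0,-0.101,0],[0,0,0,-0.101,0],[0,0,0,-0.101,0],[0,0,0,0,0],[0,0,0,0,0]]]'
python3 look.py w10 dial_grip
python3 - <<'E'
from h import *
M=T();p=vision.snapshot('top');save(p,'t10')
E
```

```text
clock: 18.75
tool_pos: [0.5462, 0.0205, 0.2063]
orientation: [180.0, 0.0, -15.8]
force: [-0.6, 0.2, -0.6]
opening: 0.088
clock: 19.67
tool_pos: [0.5464, 0.0227, 0.2064]
orientation: [-180.0, 0.0, 36.3]
force: [-0.3, 0.1, -0.3]
opening: 0.0878
tool [0.5464 0.0227 0.2064] [-180.      0.     36.29] j [ 22.9  10.1 -18.7  -0.  -61.2 103.4] t 19.7167 cam [[-0.001, -0.951, -0.309, 0.084], [1.0, -0.001, -0.0, 0.001], [-0.0, -0.309, 0.951, -0.141], [0.0, 0.0, 0.0, 1.0]]
dial_grip 0.71 [322.2 238.8] [0.5474 0.0207 0.08  ]
```

View pics/w10.png

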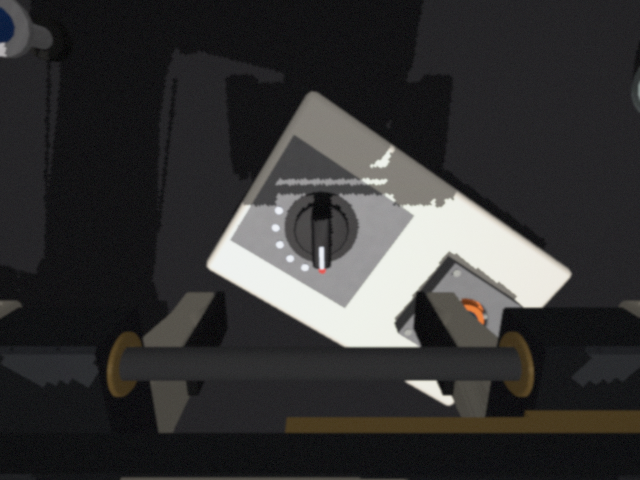

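View pics/t10.png

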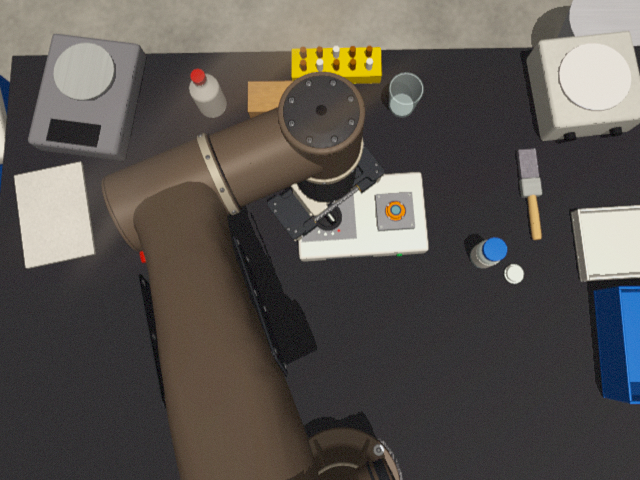

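The bar is upright in the wrist view at column 321, its line end at the red dot (322,270), so the jaws line up. Going down and closing.

```bash

python3 -m handwheel '[[[0,0,0.03,0,0.5],[0,0,0.03,0,0.5],[0,0,0.03,0,0.5],[0,0,0.02,0,0.5],[0,0,0.01,0,0.5],[0,0,0.006,0,0.5],[0,0,0,0,0.5],[0,0,0,0,0.5]]]'
python3 -m handwheel '[[[0,0,0,0,1],[0,0,0,0,1],[0,0,0,0,1],[0,0,0,0,1],[0,0,0,0,1],[0,0,0,0,1],[0,0,0,0,1],[0,0,0,0,1],[0,0,0,0,1]]]'
python3 look.py w11
```

```text
clock: 20.48
tool_pos: [0.5472, 0.0222, 0.0814]
orientation: [180.0, -0.1, 36.4]
force: [0.6, 0.2, 0.0]
opening: 0.0448
clock: 21.23
tool_pos: [0.5467, 0.022, 0.0809]
orientation: [180.0, -0.0, 36.5]
force: [-1.5, -0.5, 4.7]
opening: 0.0137
tool [0.5467 0.022  0.0809] [ 1.7998e+02 -2.0000e-02  3.6460e+01] j [ 22.8  18.  -27.3   0.  -44.7 103.6] t 21.2833 cam [[-0.001, -0.951, -0.309, 0.084], [1.0, -0.001, -0.0, 0.001], [-0.0, -0.309, 0.951, -0.141], [0.0, 0.0, 0.0, 1.0]]
```

View pics/w11.png

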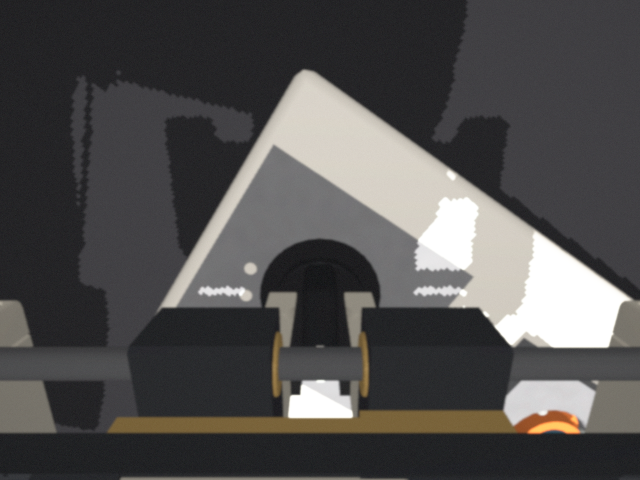

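Bar gripped (opening 13.7 mm). Turning 1.2 rad clockwise.

```bash

python3 -m handwheel '[[[0,0,0,0.1,1],[0,0,0,0.1,1],[0,0,0,0.1,1],[0,0,0,0.1,1],[0,0,0,0.1,1],[0,0,0,0.1,1],[0,0,0,0.1,1],[0,0,0,0.1,1],[0,0,0,0.1,1],[0,0,0,0.1,1],[0,0,0,0.1,1],[0,0,0,0.1,1],[0,0,0,0,1],[0,0,0,0,1],[0,0,0,0,1],[0,0,0,0,1],[0,0,0,0,1]]]'
python3 look.py w12
```

```text
clock: 22.7
tool_pos: [0.5466, 0.0229, 0.0809]
orientation: [-179.9, 0.0, -32.3]
force: [-2.7, 4.3, 6.1]
opening: 0.0135
tool [0.5466 0.0229 0.0809] [-179.93   -0.    -32.29] j [ 22.9  18.  -27.2  -0.1 -44.7  34.9] t 22.75 cam [[-0.001, -0.951, -0.309, 0.085], [1.0, -0.001, -0.0, 0.001], [0.0, -0.309, 0.951, -0.141], [0.0, 0.0, 0.0, 1.0]]
```

View pics/w12.png

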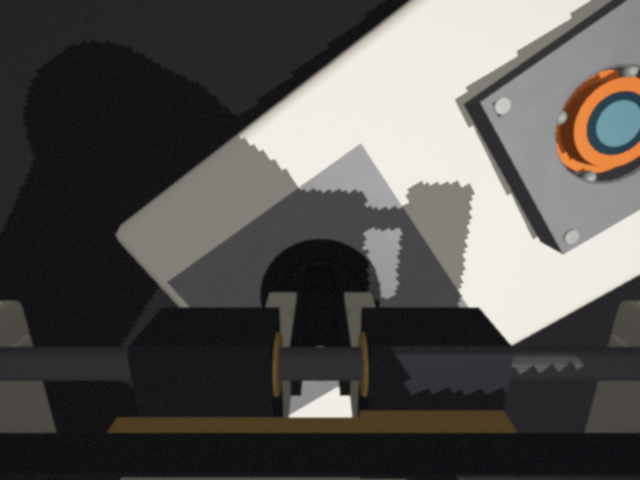

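Yaw went from 36.46 to -32.29, which is 1.2 rad, and the bar is still in the jaws. Opening and rising.

```bash

python3 -m handwheel '[[[0,0,0,0,0.7],[0,0,0,0,0.5],[0,0,0,0,0.5],[0,0,0,0,0.5],[0,0,0,0,0.5],[0,0,0,0,0.5]]]'
python3 -m handwheel '[[[0,0,-0.02,0,0.5],[0,0,-0.03,0,0.5],[0,0,-0.04,0,0.5],[0,0,-0.03,0,0.5],[-0.03,0,-0.02,0,0.5],[-0.03,0,0,0,0.5],[0,0,0,0,0.5],[0,0,0,0,0.5]]]'
python3 look.py w13 dial_grip retainer_top
python3 - <<'E'
from h import *
for n in('side','top'):
    p=vision.snapshot(n);save(p,n+'13')
E
```

```text
clock: 23.25
tool_pos: [0.5464, 0.0218, 0.0804]
orientation: [180.0, 0.0, -32.3]
force: [0.4, 0.4, 0.1]
opening: 0.043
clock: 23.92
tool_pos: [0.495, 0.0546, 0.2214]
orientation: [-179.9, -0.0, -32.2]
force: [1.3, 0.5, -0.2]
opening: 0.0439
tool [0.495  0.0546 0.2214] [-1.7995e+02 -3.0000e-02 -3.2230e+01] j [ 28.9   4.7 -23.1   0.  -62.1  28.9] t 23.9667 cam [[-0.001, -0.951, -0.309, 0.085], [1.0, -0.001, -0.0, 0.001], [0.0, -0.309, 0.951, -0.141], [0.0, 0.0, 0.0, 1.0]]
dial_grip 0.62 [321.6 154.6] [0.5453 0.0209 0.08  ]
retainer_top 0.82 [485.1  27.5] [ 0.5572 -0.1152  0.079 ]
```

View pics/w13.png

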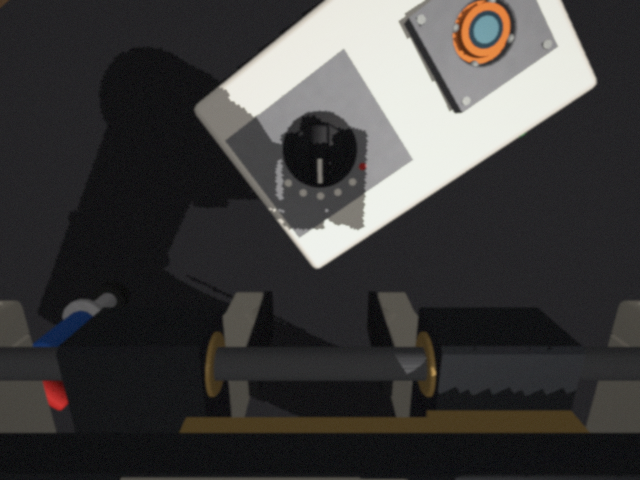

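View pics/side13.png

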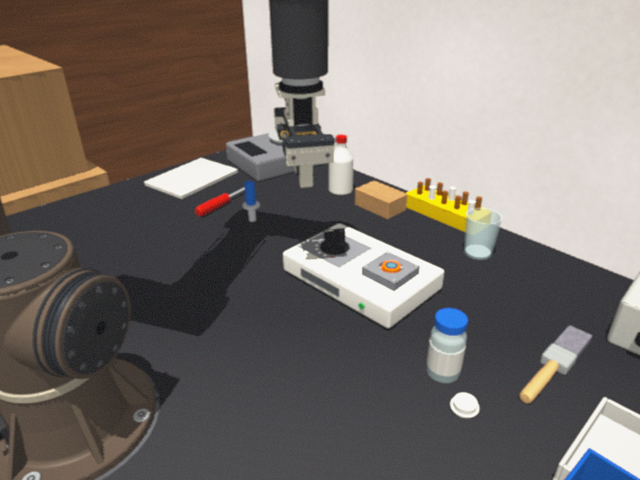

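The pointer at (320,170) faces the third white dot, (320,196), counting from the red dot at (362,166). The pusher stands upright at (250,200) in the side view and the bystanders look unmoved. Handing in.

```bash
python3 -c "
from plant import telemetry,close_job
print(close_job()); print(telemetry.get_obs()['clock'])"
```

```text
the job is handed in; nothing more can be done
None
the job is handed in; nothing more can be done
```

The job is handed in, at about 24 s of the 53 s allowed; `close_job()` gave no verdict. I pressed the retainer home with the pusher, stood the pusher back at its old place, and turned the dial 1.2 rad clockwise. I then let go and moved clear.

**Last checks:**
- **Retainer:** the pusher came to a hard stop with its foot at about 0.070 m, the seated height. Afterwards the side and wrist views agreed to about 3 mm at that height. The top camera could not confirm it, because the colour search found nothing in that picture.
- **Dial:** after release the pointer faces the third white dot.
- **Pusher:** it looks upright and free in the wrist and side views.
- **Bystanders:** the jar, spare plug and screwdriver look unmoved; I did not re-measure them.

**What went wrong:** on the first lift I rose before the jaws had closed, so the pusher slid about 28 mm down in the grip. I set it back on the bench and gripped it again before pressing.

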